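Seat the petri dish in the viewing stage

TASK

Gently push the petri dish across the blue viewing stage with the fingers until it drops into the round recess with the yellow floor and lies flat in it, then press the green lamp button on the stage and let it spring back. Do not pick the glass dish up, tip it over or press hard on it; it is only slid. Leave the tape roll on the stage and the red-topped dropper bottle and small conical flask behind it where they stand.

Things in the scene. Friction and masses are not known exactly. Their poses are not given: they have to be found in the camera images.
- stage: blue viewing stage, fixed: a block with a flat deck 30 mm above the bench. Origin on the bench below the recess centre; own z up, own -x towards the button and the robot; it spans x -120 to +80 mm, y -145 to +145 mm in its own frame. A fixed black splash board, 125 mm high, stands to its right along the bench at y = -10 mm (world), and a stirrer, 80 mm high, to its left beyond y = 505 mm
- recess (a point): centre of the floor of the round recess in the deck: 76 mm in diameter, 6 mm deep, with a yellow light panel for a floor; its plain edge is level with the deck, 30 mm above the bench
- dish_center (a point): centre (half-way up) of the loose petri dish: clear glass with white filter paper, round, 68 mm in diameter, 13 mm high, about 30 g, stands flat on the deck on the left or right of the recess, with the tape roll on the other side; frame upright (z up). It slides when pushed on its side near the deck. In the recess it has 4 mm of play all round and stands 7 mm above the deck
- lamp_button_top (a point): centre of the top face, 22 mm above the deck, of the green round push button (26 mm in diameter) in a black round housing (42 mm in diameter, 12 mm high) on the deck, 97 mm from the recess centre along the stage's -x; pressed straight down
- lamp_button (a joint): travel of the green button in m: 0 up, 0.006 fully down; spring, about 4 N fully down, returns by itself; more than 0.004 counts as pressed
- tape_center (a point): centre (half-way up) of the loose cream roll of label tape, 69 mm in diameter, 19 mm high, lying flat on the deck on the other side of the recess from the dish; bystander
- dropper: loose brown dropper bottle with a red top, 34 mm in diameter, 106 mm high, on the bench behind the stage (its +x side, about 50 mm from its edge); origin at the centre of its underside; bystander
- flask: loose clear conical flask, 50 mm in diameter, 84 mm high, on the bench behind the stage, about 60 mm from its edge; origin at the centre of its underside; bystander. Farther back, from world x = 750 mm on, stand the fixed posts and socket channel of a reagent rack: keep the arm clear of them
Things that resemble listed ones, but are neither listed nor needed, are in the scene too. What is shaped like the part that bears dish_center but turquoise is not meant.

How it is judged:
By the outcome, as a careful person would: the job done as asked, in the order asked, and still so for the second after the job is handed in, with the robot touching nothing.
It also fails if it takes over 42 s, if anything falls off the work surface, if the arm or the gripper's body presses on something with over 40 N, if the wrist force passes 120 N, or if a joint passes its speed limit or range.

ROBOT

A 6-joint arm with a two-finger parallel gripper is mounted at the origin on a cart in front of the work surface, level with it; the furniture and walls round the work are solid. World frame = base frame: x ahead of the robot, y to its left, z up, the work surface at z = 0. Lengths are in m, angles in rad, forces in N, time in s.
With the tool pointing down it reaches from about 0.325 to 0.9 m from the base axis. Payload 3.5 kg.
Tool frame: the origin (TCP) lies on the centre line of the jaws, within the pads' length; the fingertips stand robot.tip_extent ahead of it and the grasp point (between the pads) is the TCP (robot.tip_extent is the distance from the TCP to the fingertips, in m); x points along the fingers, z is the direction in which the jaws open and shut, and the axes are right-handed (so a half turn about x gives the same grasp; the last joint's range is limited). The gripper opens to 85 mm and grips with 20 to 120 N. Pads are 22 mm wide; open, the fingers measure 114 mm over their backs; the gripper's body (76 mm by 85 mm) begins 54 mm behind the grasp point. The pads swing forward as they close: fully open they stand 13 mm farther back than shut.
Start: joints at [-1.428, 0.276, -0.026, 1.268, 0, 1.467], TCP at [0.152, -0.606, 0.25] pointing down, gripper open.
Joint ranges: [-3.12, 3.12], [-0.85, 1.88], [-1.08, 1.24], [-1.95, 2.15], [-1.57, 1.53], [-3.14, 3.14]. Speed limits (rad/s): [2.57, 2.57, 3.14, 3.14, 3.14, 3.14].

INTERFACE

Orientations are given as [roll, pitch, yaw] about the fixed x, y, z axes, in that order (R = Rz(yaw) Ry(pitch) Rx(roll)).
In Python, from bench import monitor, optics, ticket, robot gives the robot as it stands. The module is installed in compiled form; this text tells all that it offers.
- The arm moves only by the tool carry_out, never from a script. Its argument "steps" is a list that holds one entry, the list of rows, each a list of 5 numbers: the closure in counts, from 0 (fully open) to 255 (shut), then the shift along the tool's x, y, z in cm, then the turn about the tool's x in degrees. In form: [[[claw, tx, ty, tz, turn], ...]]. A call has 1 to 5 rows; each row shifts and turns the commanded pose from where the row before left it, along the tool's axes as they then stand; what a row does not reach is not made up. A row lasts 1/10 s, in which the tool goes at most 50 mm and 8.59 degrees, less where a joint would pass 70% of its speed; a pose out of reach is approached as far as the arm can. A call with a gripper value outside its range is refused whole. The fingers move at their own pace and stop on an object; "grip_force" is the grip in N (left out, the last holds). Time passes only in rows, so rows that do not move let the fingers close. It gives the time, the measured TCP pose, the force and the opening at its end, in the units of the state.
- monitor.observe(): the state, without advancing time (a new reading comes with each control period).
- optics.capture(name): name is "scene" or "top"; returns a dict with "pixels" (480x640x3 uint8, red, green, blue), "mtx" (3x3 intrinsics, pixels), "xyz" and "rotation" of the camera in the world. Camera axes: x right, y down, z forward; pixel columns grow to the right and rows downward; lengths in m; the calibration is good to about 2 mm. A picture is of the moment at which its call begins. There is no depth.
- ticket.sign_off(): hands the job in, once; it reports no verdict.
The state is a dict: "clock": time; "joint_pos": joint angles; "dq": joint speeds; "effort": joint torques, N m; "position": TCP position; "orientation": TCP orientation; "contact_force": force on the tool from outside, world axes, zero at the start; "moment": the same for the moment, N m; "gripper_width": opening from 0.0 (shut) to 1.0 (fully open).
Only numpy, scipy, OpenCV 4.12 (cv2) and the standard library are available. Lean on these libraries where they do the work, as an engineer would, in place of code of your own. Each camera call takes 0.05 s, during which the arm holds its last target. There are 200 camera calls.

## Working session

There is one attempt and no reset: what is moved stays moved. The work goes in short steps, Python scripts to look and compute and a tool call to move; the robot and the scene stay as the last step left them, time stands still between calls to the robot, and variables do not carry over. Pictures are saved under pics/ and viewed, about 8 in all and at most 12, crops included, and the job is handed in when it is done.

Besides the shell and the picture viewer there is one more tool, called after "Request:" as name(argument=value, ...) on one line, values as JSON. carry_out: Moves the arm, as the interface text tells. Its arguments: {"type":"object","properties":{"steps":{"type":"array","items":{"type":"array","items":{"type":"array","items":{"type":"number"}}}},"grip_force":{"type":"number"}},"required":["steps"]}

```bash
mkdir -p pics; cat > h.py <<'E'
import numpy as np, cv2
from bench import monitor, optics, ticket, robot
def cap(n,f):
    c=optics.capture(n); cv2.imwrite('pics/'+f,c['pixels'][:,:,::-1]); np.savez('pics/'+f+'.npz',**c); return c
def ray(c,u,v,z):
    d=np.array(c['rotation'])@np.linalg.solve(np.array(c['mtx']),[u,v,1.]); o=np.array(c['xyz'])
    return o+d*(z-o[2])/d[2]
def proj(c,p):
    q=np.array(c['mtx'])@(np.array(c['rotation']).T@(np.array(p)-np.array(c['xyz']))); return q[:2]/q[2]
E
python3 - <<'E'
from h import *
print(robot, getattr(robot,'tip_extent',None)); print(monitor.observe())
for n in('top','scene'):
    c=cap(n,n+'0.png'); print(n,c['xyz'],np.round(c['rotation'],3).tolist(),np.array(c['mtx']).tolist())
E
```

```text
<Robot object at 0x7fd8bb957e00> 0.019
{'clock': 0.0, 'joint_pos': array([-1.42840266e+00,  2.77159777e-01, -2.78980723e-02,  1.26800932e+00,
        1.99796907e-05,  1.46736710e+00]), 'dq': array([ 1.46092093e-03,  1.14297071e-03,  4.43275659e-04, -3.20866680e-04,
        1.02574011e-03,  7.72145189e-05]), 'effort': array([-1.05100149e-03, -4.45509124e+01,  2.95205265e+01,  1.64053158e-02,
       -2.18657442e-04,  3.54138585e-06]), 'position': array([ 0.15196813, -0.60547423,  0.24913494]), 'orientation': array([3.02936532, 1.56852539, 1.70439186]), 'contact_force': array([ 0.23047762,  0.38530245, -0.22583886]), 'moment': array([ 0.00500029, -0.00141441, -0.05334337]), 'gripper_width': 1.0024510297348586}
top [0.32088885 0.07954353 1.41190465] [-2.977, -0.006, -1.579] [[590.6748558963461, 0.0, 319.03731689597885], [0.0, 590.6748558963461, 237.37557104167232], [0.0, 0.0, 1.0]]
scene [-0.09840478  0.69459598  0.87357465] [-2.328, 0.016, -2.339] [[585.099010214535, 0.0, 312.47918460544145], [0.0, 585.099010214535, 231.95850002210562], [0.0, 0.0, 1.0]]
```

View pics/top0.png

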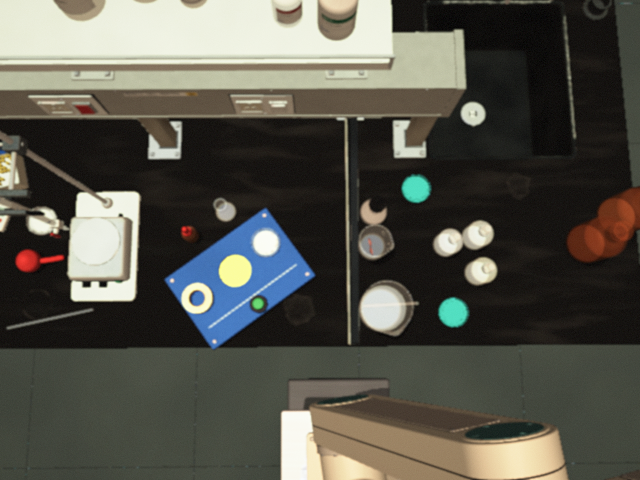

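View pics/scene0.png

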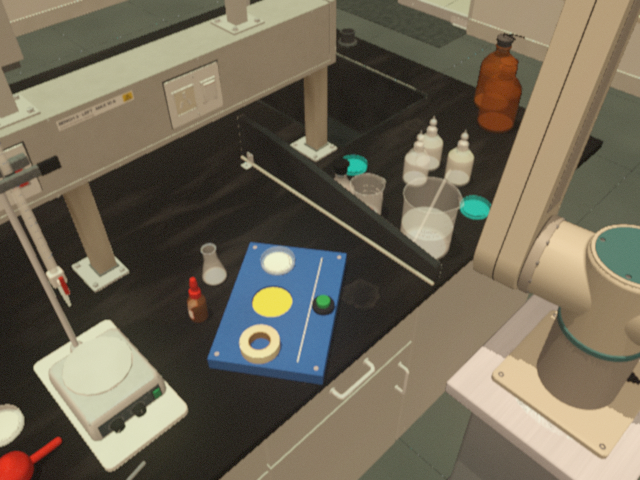

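The dish is the white disc at top (265,242). It could be confused with the turquoise lids at (416,188) and (453,312), the stirrer plate at (95,242) and the tape at (197,297). It is the only one that is clear and white and on the deck, so I'll check it in a close crop.

```bash
cat >> h.py <<'E'
from scipy.spatial.transform import Rotation as Ro
def _fix(c):
    r=np.array(c['rotation']); return r if r.shape==(3,3) else Ro.from_euler('xyz',r).as_matrix()
def ray(c,u,v,z):
    d=_fix(c)@np.linalg.solve(np.array(c['mtx']),[u,v,1.]); o=np.array(c['xyz'])
    return o+d*(z-o[2])/d[2]
def proj(c,p):
    q=np.array(c['mtx'])@(_fix(c).T@(np.array(p)-np.array(c['xyz']))); return q[:2]/q[2]
def blob(c,lo,hi,box):
    x0,y0,x1,y1=box; h=cv2.cvtColor(np.ascontiguousarray(c['pixels'][y0:y1,x0:x1]),cv2.COLOR_RGB2HSV)
    m=cv2.inRange(h,lo,hi); n,l,s,ce=cv2.connectedComponentsWithStats(m); i=1+np.argmax(s[1:,4]); return ce[i]+[x0,y0],s[i]
E
python3 - <<'E'
from h import *
T=dict(np.load('pics/top0.png.npz')); S=dict(np.load('pics/scene0.png.npz'))
for n,c,b in(('T',T,(150,200,330,355)),('S',S,(200,230,360,385))):
    for k,lo,hi,z in(('yellow',(22,100,120),(35,255,255),.024),('green',(45,100,60),(80,255,255),.052),('dish',(0,0,190),(180,40,255),.034)):
        if k=='dish': b=(245,225,290,262) if n=='T' else (250,240,305,278)
        ce,s=blob(c,lo,hi,b); print(n,k,ce.round(1),s,ray(c,*ce,z).round(4))
for u,v in((265,214),(308,274),(214,342),(171,281)): print(ray(T,u,v,.03).round(4))
print('drop',ray(T,187,231,.1).round(3),'flask',ray(T,222,206,.08).round(3), 'tape',ray(T,197,297,.049).round(3))
a=cv2.resize(T['pixels'][195:355,155:325],None,fx=3.5,fy=3.5,interpolation=3)
cv2.imwrite('pics/c1.png',a[:,:,::-1])
a=cv2.resize(S['pixels'][230:390,190:360],None,fx=3.5,fy=3.5,interpolation=3)
cv2.imwrite('pics/c2.png',a[:,:,::-1])
E
```

```text
T yellow [224.9 265.1] [69 55 20 27 60] [0.4866 0.2914 0.024 ]
T green [257.6 303.3] [102  98  12  12 118] [0.3948 0.2107 0.052 ]
T dish [265.5 242.6] [  8   5  26  26 537] [0.5382 0.1951 0.034 ]
S yellow [271.6 301.3] [ 52  57  40  30 916] [0.4755 0.2658 0.024 ]
S green [322.8 301.1] [116  65  15  14 161] [0.3914 0.2134 0.052 ]
S dish [277.2 262. ] [ 13  12  30  21 481] [0.5373 0.1966 0.034 ]
[0.6078 0.1971 0.03  ]
[0.4634 0.0953 0.03  ]
[0.3081 0.3125 0.03  ]
[0.4495 0.4158 0.03  ]
drop [0.555 0.366 0.1  ] flask [0.617 0.292 0.08 ] tape [0.41  0.35  0.049]
```

View pics/c1.png

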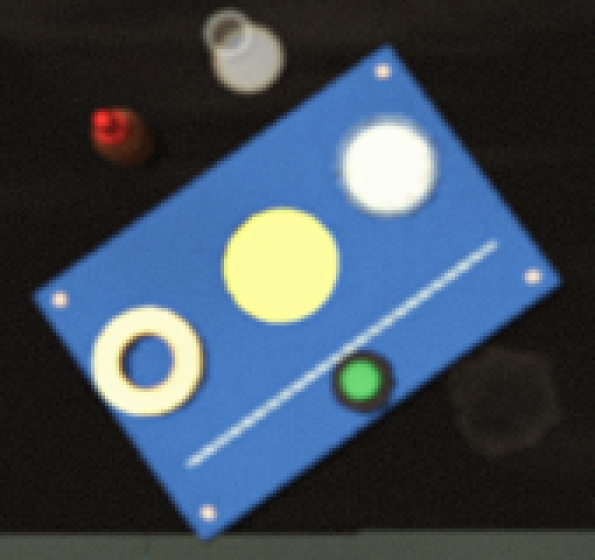

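View pics/c2.png

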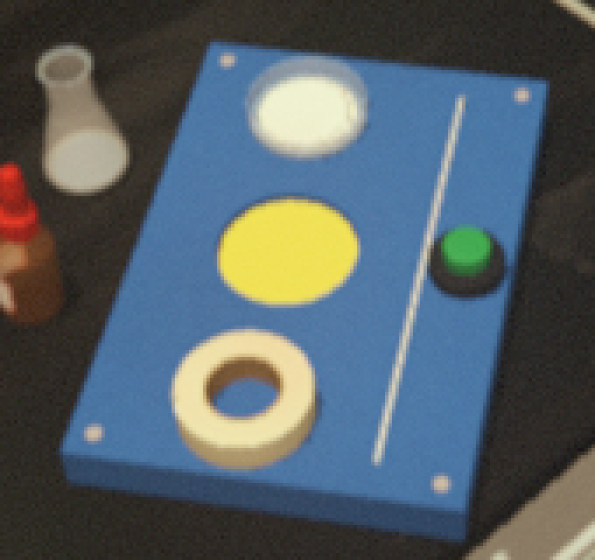

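The crops show the clear-rimmed dish with white paper at top (265,242), the recess at (235,271), the button at (258,303) and the tape at (197,297). The white line on the deck looks flat, as if printed. Next I'll work out the approach, using half-open fingers as a two-point cradle behind the dish.

```bash
cat >> h.py <<'E'
def st():
    s=monitor.observe(); R=Ro.from_euler('xyz',s['orientation']).as_matrix(); return s,np.array(s['position']),R
def plan(target,jaw=None):
    s,p,R=st(); d=R.T@(np.array(target)-p)*100; o='t=%.2f p=%s F=%s w=%.3f xaxis=%s need cm %s'%(s['clock'],p.round(4),np.round(s['contact_force'],1),s['gripper_width'],R[:,0].round(3),d.round(2))
    if jaw is not None:
        j=R.T@np.array([*jaw,0]); a=np.degrees(np.arctan2(-j[1],j[2])); a=(a+90)%180-90; o+=' turn %.1f'%a
    print(o)
E
python3 - <<'E'
from h import *
T=dict(np.load('pics/top0.png.npz')); S=dict(np.load('pics/scene0.png.npz'))
rt=ray(T,235.3,270.7,.024); ct,_=blob(S,(22,100,120),(35,255,255),(250,280,300,325)); rs=ray(S,*ct,.024)
r=(rt+rs)/2; b=(ray(T,257.6,303.3,.052)+ray(S,322.8,301.1,.052))/2; d=(ray(T,265.5,242.6,.034)+ray(S,277.2,262,.034))/2
print(rt,rs,b,d,'rb',np.hypot(*(r-b)[:2]),'rd',np.hypot(*(r-d)[:2]))
p=(r-d)[:2]; p/=np.hypot(*p); print('push',p); jaw=(-p[1],p[0])
a=d[:2]-p*.065; print('approach',a)
_,_,R=st(); print(R.round(3)); plan([*a,.32],jaw)
print('beaker',ray(T,385,305,.12))
E
```

```text
[0.4731585  0.26673146 0.024     ] [0.47553808 0.26582954 0.024     ] [0.39306822 0.21214835 0.052     ] [0.53766078 0.19583434 0.034     ] rb 0.097656230000425 rd 0.09471605912816157
push [-0.66844508  0.7437615 ]
approach [0.58110971 0.14748984]
[[-0.     0.97   0.243]
 [ 0.002  0.243 -0.97 ]
 [-1.     0.    -0.002]]
t=0.10 p=[ 0.152  -0.6055  0.2492] F=[0.2 0.3 0.5] w=0.999 xaxis=[-0.     0.002 -1.   ] need cm [ -6.94  59.95 -62.61] turn 62.1
beaker [ 0.38503647 -0.07295975  0.12      ]
```

Request:
carry_out(steps=[[[135,-1.4,3.0,-3.1,-5.9],[135,-1.4,3.3,-2.8,-5.9],[135,-1.4,3.6,-2.5,-5.9],[135,-1.4,3.8,-2.1,-5.9],[135,-1.4,4.0,-1.7,-5.9]]], grip_force=20)

```text
clock: 0.6
position: [0.2594, -0.4154, 0.3203]
orientation: [2.6, 1.57, 1.794]
contact_force: [0.7, -0.3, 0.6]
gripper_width: 0.471
```

Request:
carry_out(steps=[[[135,0,4.15,-1.25,-5.9],[135,0,4.25,-0.8,-5.9],[135,0,4.3,-0.4,-5.9],[135,0,4.3,0.1,-5.9],[135,0,4.3,0.5,-5.9]]])

```text
clock: 1.1
position: [0.3663, -0.2277, 0.32]
orientation: [2.397, 1.571, 2.105]
contact_force: [0.4, 0.5, -0.4]
gripper_width: 0.471
```

Request:
carry_out(steps=[[[135,0,4.2,0.95,-5.9],[135,0,4.1,1.4,-5.9],[135,0,3.9,1.8,-5.9],[135,0,3.7,2.2,-5.9],[135,0,3.5,2.6,-5.9]]])

```text
clock: 1.6
position: [0.4738, -0.0404, 0.32]
orientation: [-3.098, 1.57, -2.874]
contact_force: [0.4, -0.7, -0.0]
gripper_width: 0.466
```

```bash
python3 -c "
from h import *
plan([.581,.147,.32],(-.744,-.668)); print(monitor.observe()['joint_pos'].round(2))"
```

```text
t=1.60 p=[ 0.4738 -0.0404  0.32  ] F=[ 0.4 -0.7 -0. ] w=0.466 xaxis=[-0. -0. -1.] need cm [-1.000e-02  1.589e+01  1.462e+01] turn -29.1
[-0.22 -0.02 -0.22  1.37 -0.    1.13]
```

Request:
carry_out(steps=[[[135,0,3.2,2.9,-5.8],[135,0,2.9,3.2,-5.8],[135,0,2.55,3.5,-5.8],[135,0,2.2,3.75,-5.8],[135,0,1.8,3.95,-5.8]]])

```text
clock: 2.1
position: [0.5808, 0.1478, 0.3197]
orientation: [2.762, 1.57, -2.791]
contact_force: [0.6, -1.1, -0.3]
gripper_width: 0.469
```

```bash
python3 - <<'E'
from h import *
plan([.581,.147,.057],(-.744,-.668)); _,_,R=st(); print(R.round(3))
c=cap('top','t1.png'); s=cap('scene','s1.png')
a=cv2.resize(c['pixels'][170:330,150:350],(800,600) ,interpolation=3); b=s['pixels'][150:400,150:450]
cv2.imwrite('pics/v1.png',cv2.resize(b,(720,600),interpolation=3)[:,:,::-1])
E
```

```text
t=2.10 p=[0.5808 0.1478 0.3197] F=[ 0.6 -1.1 -0.3] w=0.469 xaxis=[-0.001 -0.    -1.   ] need cm [ 2.627e+01 -8.000e-02 -2.000e-02] turn -0.1
[[-0.001 -0.667  0.745]
 [-0.     0.745  0.667]
 [-1.     0.    -0.001]]
```

View pics/v1.png

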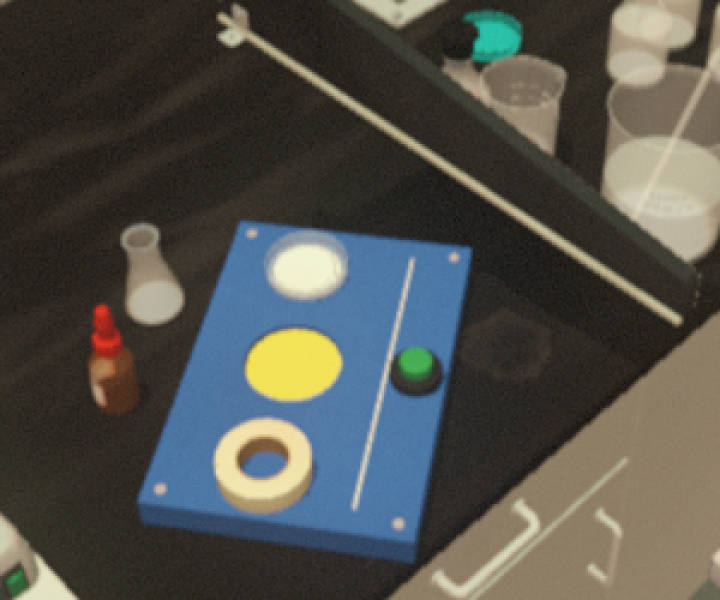

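Request:
carry_out(steps=[[[135,4.8,0,0,0],[135,4.8,0,0,0],[135,4.8,0,0,0],[135,4.8,0,0,0],[135,4.8,0,0,0]]])

```text
clock: 2.7
position: [0.5797, 0.1454, 0.0785]
orientation: [-3.069, 1.57, -2.344]
contact_force: [-0.1, -1.0, 0.5]
gripper_width: 0.467
```

Request:
carry_out(steps=[[[135,1.0,0,0,0],[135,1.0,0,0,0],[135,0,0,0,0]]])

```text
clock: 3.0
position: [0.581, 0.1459, 0.0609]
orientation: [-0.647, 1.57, 0.078]
contact_force: [0.6, -0.3, -0.1]
gripper_width: 0.471
```

```bash
python3 - <<'E'
from h import *
plan([.581,.147,.052],(-.744,-.668))
s=cap('scene','s2.png'); b=s['pixels'][170:350,200:400]
cv2.imwrite('pics/v2.png',cv2.resize(b,(667,600),interpolation=3)[:,:,::-1])
_,p,R=st()
for h in(.013,.019): print(h,[proj(s,p+R@[h,0,z]).round(1) for z in(-.02,.02)], [((proj(s,p+R@[h,0,z])-[200,170])*3.333).round() for z in(-.02,.02)])
E
```

```text
t=3.00 p=[0.581  0.1459 0.0609] F=[ 0.6 -0.3 -0.1] w=0.471 xaxis=[ 0.  0. -1.] need cm [0.89 0.09 0.07] turn -0.4
0.013 [array([290.4, 233.5]), array([271. , 232.7])] [array([301., 212.]), array([237., 209.])]
0.019 [array([290.5, 235.6]), array([271.2, 234.8])] [array([302., 219.]), array([237., 216.])]
```

View pics/v2.png

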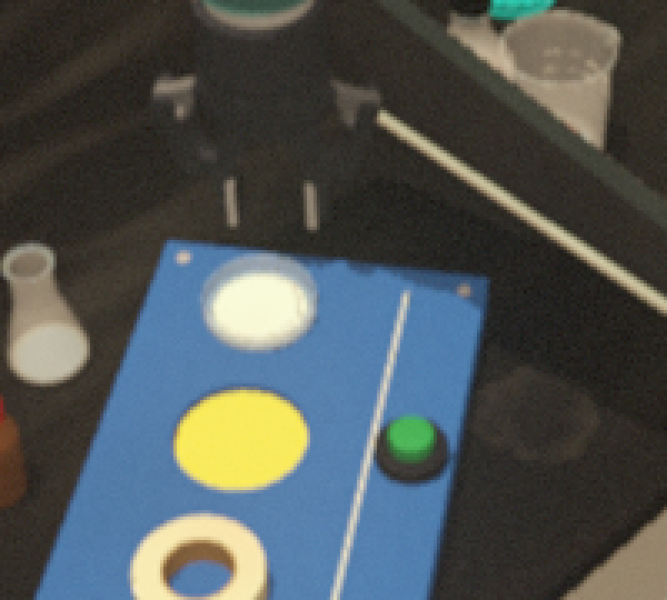

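```bash
python3 - <<'E'
from h import *
s=dict(np.load('pics/s2.png.npz'));_,p,R=st()
for h in(.009,.013,.016,.019,.022):
  for y in(-.011,.011): print(h,y,[((proj(s,p+R@[h,y,z])-[200,170])*3.335).round() for z in(-.0225,-.02,.02,.0225)])
a=s['pixels'][215:250,255:305]; cv2.imwrite('pics/v3.png',cv2.convertScaleAbs(cv2.resize(a,(800,560),interpolation=3),alpha=2.5,beta=0)[:,:,::-1])
E
```

```text
0.009 -0.011 [array([307., 195.]), array([303., 195.]), array([239., 192.]), array([235., 192.])]
0.009 0.011 [array([303., 220.]), array([299., 220.]), array([234., 217.]), array([230., 216.])]
0.013 -0.011 [array([307., 200.]), array([303., 200.]), array([239., 197.]), array([235., 197.])]
0.013 0.011 [array([304., 224.]), array([300., 224.]), array([235., 221.]), array([231., 221.])]
0.016 -0.011 [array([308., 203.]), array([304., 203.]), array([239., 200.]), array([235., 200.])]
0.016 0.011 [array([304., 228.]), array([300., 228.]), array([235., 225.]), array([231., 225.])]
0.019 -0.011 [array([308., 207.]), array([304., 207.]), array([240., 204.]), array([236., 204.])]
0.019 0.011 [array([304., 232.]), array([300., 231.]), array([235., 228.]), array([231., 228.])]
0.022 -0.011 [array([308., 210.]), array([304., 210.]), array([240., 207.]), array([236., 207.])]
0.022 0.011 [array([304., 235.]), array([300., 235.]), array([235., 232.]), array([231., 232.])]
```

View pics/v3.png

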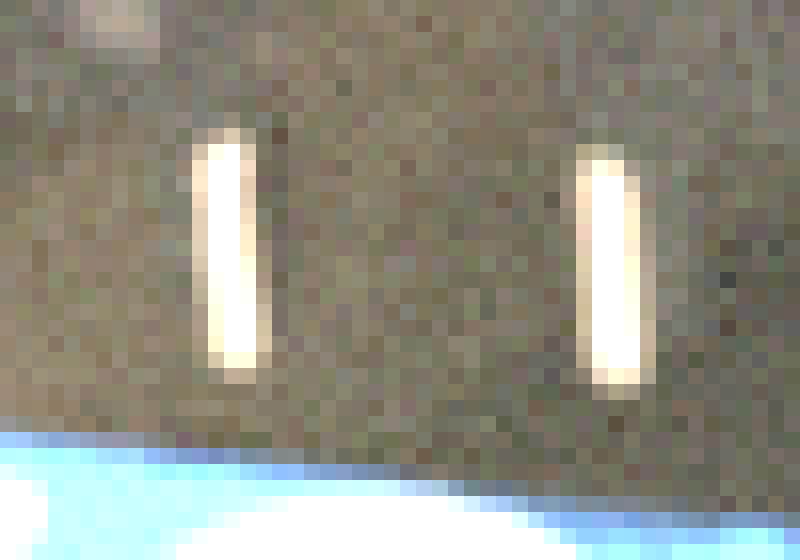

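The pad tips measure 19 mm below the TCP, so z = 0.0535 puts them about 4.5 mm above the deck. I'll start the push.

Request:
carry_out(steps=[[[135,0.74,0,0,-0.4],[135,0,1.0,0.0,0],[135,0,1.0,0.05,0],[135,0,0.5,0,0],[135,0,0.4,0,0]]])

```text
clock: 3.55
position: [0.5611, 0.1687, 0.0533]
orientation: [-0.889, 1.57, -0.155]
contact_force: [0.0, 0.3, 1.2]
gripper_width: 0.47
```

Request:
carry_out(steps=[[[135,0,0.4,0,0],[135,0,0.5,0,0],[135,0,0.5,0,0],[135,0,0.5,0,0],[135,0,0.5,0,0]]])

```text
clock: 4.05
position: [0.5453, 0.186, 0.053]
orientation: [-0.982, 1.571, -0.25]
contact_force: [0.5, 0.5, 0.9]
gripper_width: 0.473
```

Request:
carry_out(steps=[[[135,0,0.5,0,0],[135,0,0.5,0,0],[135,0,0.5,0,0],[135,0,0.5,0,0],[135,0,0.5,0,0]]])

```text
clock: 4.55
position: [0.5285, 0.2047, 0.0529]
orientation: [-1.606, 1.571, -0.874]
contact_force: [0.8, -0.4, 0.4]
gripper_width: 0.474
```

```bash
python3 - <<'E'
from h import *
plan([.4744+.6684*.037,.2663-.7438*.037,.0535],(-.744,-.668))
s=cap('scene','s4.png'); b=s['pixels'][210:350,210:370]
cv2.imwrite('pics/v4.png',cv2.resize(b,(686,600),interpolation=3)[:,:,::-1])
E
```

```text
t=4.55 p=[0.5285 0.2047 0.0529] F=[ 0.8 -0.4  0.4] w=0.474 xaxis=[ 0. -0. -1.] need cm [-0.06  4.5   0.1 ] turn 0.1
```

View pics/v4.png

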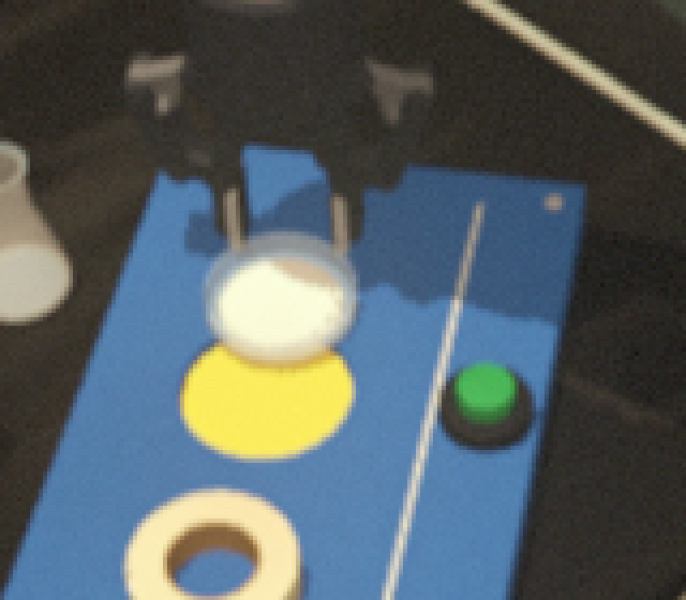

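The dish sits between both pads at crop (280,300), with its leading edge over the recess at crop (267,400). I'll check its lateral offset before finishing the push.

```bash
python3 - <<'E'
from h import *
s=dict(np.load('pics/s4.png.npz')); r=np.array([.4755,.2658])
_,p,R=st()
for uv in((274.8,281.9),):
  d=ray(s,*uv,.034)[:2]; e=np.array([*(r-d),0]); print(d,'to recess tool cm',(R.T@e*100).round(2),'dish from TCP',(R.T@np.array([*(d-p[:2]),0])*100).round(2))
E
```

```text
[0.50088223 0.23478367] to recess tool cm [0.   4.   0.19] dish from TCP [ 0.    4.   -0.02]
```

Request:
carry_out(steps=[[[135,0,0.5,0.05,0],[135,0,0.5,0.05,0],[135,0,0.5,0.05,0],[135,0,0.4,0,0],[135,0,0.4,0,0]]])

```text
clock: 5.1
position: [0.5142, 0.2227, 0.0529]
orientation: [-2.987, 1.571, -2.254]
contact_force: [-0.4, -0.1, 0.1]
gripper_width: 0.467
```

Request:
carry_out(steps=[[[135,0,0.4,0,0],[135,0,0.4,0,0],[135,0,0.3,0,0],[135,0,0.2,0,0],[135,0,0,0,0]]])

```text
clock: 5.6
position: [0.5054, 0.2323, 0.0528]
orientation: [2.322, 1.57, 3.055]
contact_force: [-0.5, 0.7, -0.2]
gripper_width: 0.468
```

```bash
python3 - <<'E'
from h import *
plan([.4755+.6684*.04,.2658-.7438*.04,.0535])
s=cap('scene','s5.png'); b=s['pixels'][230:350,220:360]
cv2.imwrite('pics/v5.png',cv2.resize(b,(700,600),interpolation=3)[:,:,::-1])
E
```

```text
t=5.60 p=[0.5054 0.2323 0.0528] F=[-0.5  0.7 -0.2] w=0.468 xaxis=[-0.  0. -1.] need cm [-0.07  0.49  0.01]
```

View pics/v5.png

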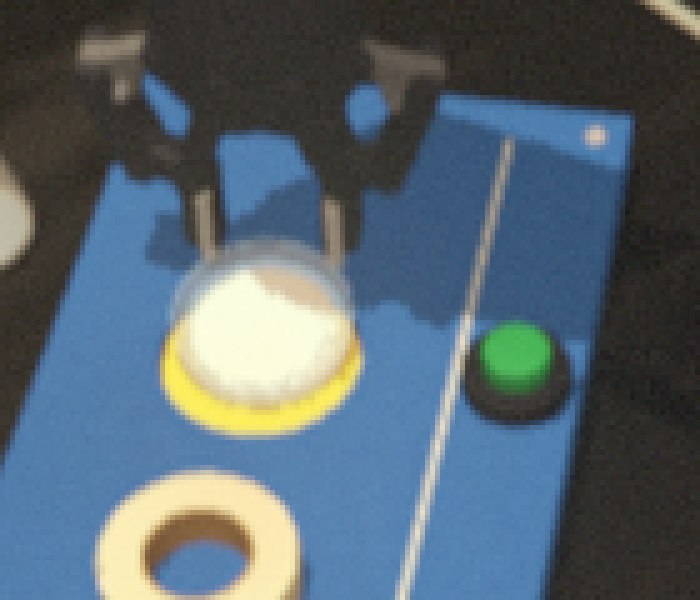

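The dish is tipped nose-down into the recess, with the yellow crescent still visible at its front at crop (260,420). I'll push the last few millimetres.

Request:
carry_out(steps=[[[135,0,0.2,0,0],[135,0,0.2,0,0],[135,0,0.1,0,0],[135,0,0,0,0]]])

```text
clock: 6.05
position: [0.5023, 0.2359, 0.0529]
orientation: [2.36, 1.571, 3.093]
contact_force: [-0.4, 0.5, 0.8]
gripper_width: 0.467
```

```bash
python3 - <<'E'
from h import *
plan([.4755+.6684*.04,.2658-.7438*.04,.0535])
s=cap('scene','s6.png'); b=s['pixels'][230:350,220:360]
t=cap('top','t6.png')
cv2.imwrite('pics/v6.png',cv2.resize(b,(700,600),interpolation=3)[:,:,::-1])
E
```

```text
t=6.05 p=[0.5023 0.2359 0.0529] F=[-0.4  0.5  0.8] w=0.467 xaxis=[-0.  0. -1.] need cm [-0.06  0.01  0.  ]
```

View pics/v6.png

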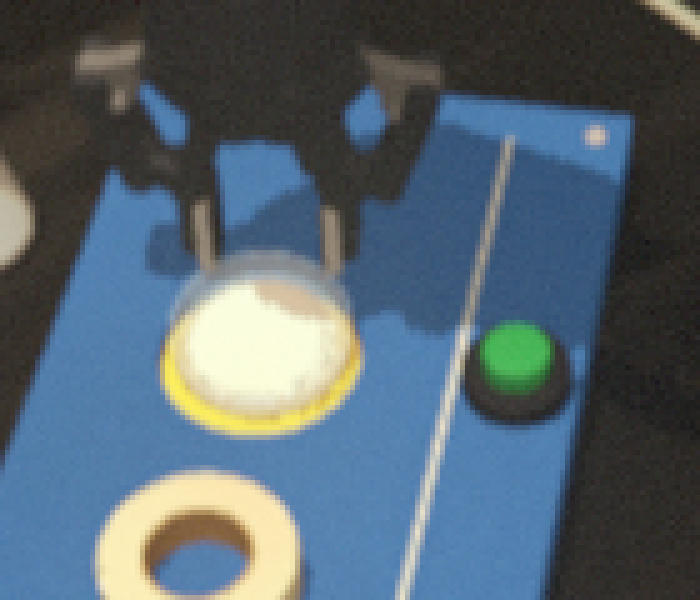

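Request:
carry_out(steps=[[[135,0,0.1,0,0],[135,0,0.1,0,0],[135,0,0,0,0]]])

```text
clock: 6.45
position: [0.5009, 0.2374, 0.0529]
orientation: [2.264, 1.571, 2.997]
contact_force: [-1.0, -0.2, 0.2]
gripper_width: 0.472
```

```bash
cat > m.py <<'E'
from h import *
def met(s,t):
    for n,c,b in(('S',s,(248,280,298,320)),('T',t,(212,248,258,294))):
        h=cv2.cvtColor(np.ascontiguousarray(c['pixels']),cv2.COLOR_RGB2HSV); x0,y0,x1,y1=b
        y=cv2.inRange(h,(20,90,120),(36,255,255))[y0:y1,x0:x1]; 
        ce,q=blob(c,(0,0,170),(180,50,255),b)
        print(n,'yellow',int((y>0).sum()),'front col',[int((y[:,272-x0+k]>0).sum()) for k in(-8,0,8)] if n=='S' else '', 'paper',ce.round(1),q,'expect',proj(c,[.4755,.2658,.028]).round(1))
E
python3 - <<'E'
from m import *
L=lambda f:dict(np.load('pics/'+f+'.npz'))
met(L('s5.png'),L('t6.png')); met(L('s6.png'),L('t6.png'))
plan([.4755+.6684*.04,.2658-.7438*.04,.0535])
met(cap('scene','s7.png'),cap('top','t7.png'))
E
```

```text
S yellow 274 front col [6, 6, 6] paper [271.8 295.4] [  8   2  35  27 635] expect [271.5 299.9]Traceback (most recent call last):
  File "<stdin>", line 3, in <module>
  File "m.py", line 6, in met
    ce,q=blob(c,(0,0,170),(180,50,255),b)
         ~~~~^^^^^^^^^^^^^^^^^^^^^^^^^^^^
  File "h.py", line 20, in blob
    m=cv2.inRange(h,lo,hi); n,l,s,ce=cv2.connectedComponentsWithStats(m); i=1+np.argmax(s[1:,4]); return ce[i]+[x0,y0],s[i]
                                                                              ~~~~~~~~~^^^^^^^^^
    return _wrapfunc(a, 'argmax', axis=axis, out=out, **kwds)
    return bound(*args, **kwds)
ValueError: attempt to get argmax of an empty sequence
```

Top is blocked by the arm, so I'll use the scene camera only.

```bash
sed -i "s/,('T',t,(212,248,258,294))//" m.py
python3 - <<'E'
from m import *
met(dict(np.load('pics/s6.png.npz')),0)
plan([.4755+.6684*.04,.2658-.7438*.04,.0535])
met(cap('scene','s7.png'),0)
E
```

```text
Traceback (most recent call last):
  File "m.py", line 3, in met
    for n,c,b in(('S',s,(248,280,298,320))):
        ^^^^^
ValueError: not enough values to unpack (expected 3, got 1)
```

Request:
carry_out(steps=[[[135,0,0.1,0,0],[135,0,0.1,0,0],[135,0,0,0,0]]])

```text
clock: 6.75
position: [0.4997, 0.2389, 0.0529]
orientation: [-2.548, 1.571, -1.815]
contact_force: [0.4, -1.2, 0.5]
gripper_width: 0.469
```

```bash
python3 - <<'E'
from m import *
met(cap('scene','s8.png'),0)
E
```

```text
Traceback (most recent call last):
  File "m.py", line 3, in met
    for n,c,b in(('S',s,(248,280,298,320))):
        ^^^^^
ValueError: not enough values to unpack (expected 3, got 1)
```

```bash
sed -i "s/320)))/320)),)/" m.py
python3 - <<'E'
from m import *
met(dict(np.load('pics/s6.png.npz')),0)
plan([.4755+.6684*.04,.2658-.7438*.04,.0535])
met(cap('scene','s8.png'),0)
E
```

```text
S yellow 204 front col [4, 4, 4] paper [271.4 297.9] [  8   4  33  27 596] expect [271.5 299.9]
t=6.80 p=[0.4997 0.2388 0.0529] F=[ 0.5 -0.6  0.3] w=0.466 xaxis=[-0. -0. -1.] need cm [-0.06 -0.38  0.  ]
S yellow 176 front col [3, 3, 3] paper [271.  301.2] [ 10  10  29  22 471] expect [271.5 299.9]
```

The paper's outline shrank from 33x27 px to 29x22 px, close to the flat dish's first view, and its centre is about 1.3 px from the expected spot. It looks dropped flat, so I'll back off and lift.

Request:
carry_out(steps=[[[135,0,-0.7,0,0],[135,0,-1.5,0,0],[135,-2,-1,0,0],[135,-4,0,0,0],[200,-4,0,0,0]]])

```text
clock: 7.35
position: [0.5214, 0.2135, 0.1532]
orientation: [2.876, 1.569, -2.676]
contact_force: [0.9, -0.3, 0.0]
gripper_width: 0.316
```

```bash
python3 - <<'E'
from m import *
s=cap('scene','s9.png'); met(s,0); b=s['pixels'][230:350,220:360]
cv2.imwrite('pics/v9.png',cv2.resize(b,(700,600),interpolation=3)[:,:,::-1])
plan([.393,.212,.153])
E
```

```text
S yellow 186 front col [3, 3, 3] paper [271.8 300. ] [ 10   9  29  23 532] expect [271.5 299.9]
t=7.40 p=[0.5263 0.2151 0.1613] F=[1.6 0.8 4.2] w=0.227 xaxis=[ 0.011  0.003 -1.   ] need cm [  0.69   8.68 -10.13]
```

View pics/v9.png

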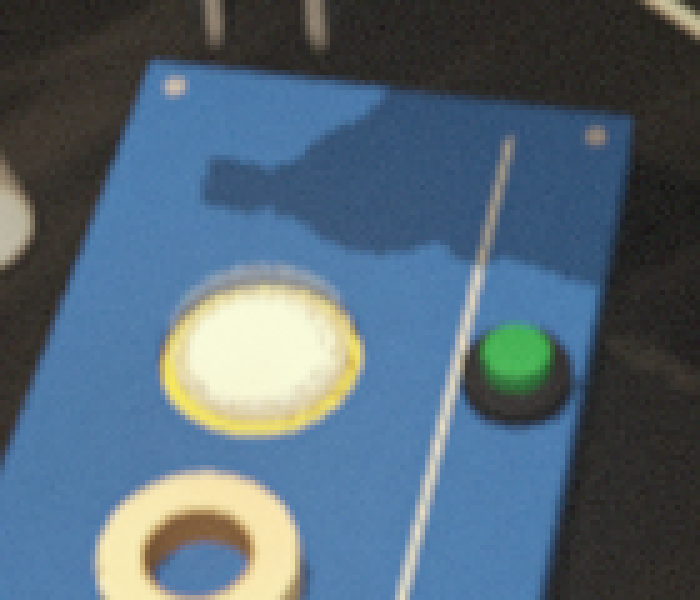

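The dish lies flat with a yellow ring visible round it and no tilt, at crop (265,350); the tape hasn't moved. Next is the button, with the fingers shut.

Request:
carry_out(steps=[[[255,0,2.2,-2.5,0],[255,0,2.2,-2.5,0],[255,0,2.2,-2.5,0],[255,0,2.1,-2.6,0],[255,0,0,0,0]]])

```text
clock: 7.9
position: [0.3835, 0.2106, 0.1519]
orientation: [2.751, 1.566, -2.799]
contact_force: [-0.6, -0.8, -0.5]
gripper_width: 0.001
```

```bash
python3 -c "
from h import *
plan([.393,.212,.073])"
```

```text
t=7.90 p=[0.3835 0.2106 0.1519] F=[-0.6 -0.8 -0.5] w=0.001 xaxis=[-0.005 -0.002 -1.   ] need cm [ 7.88 -0.55  0.84]
```

Request:
carry_out(steps=[[[255,0,0,0,0],[255,3.5,-0.2,0.3,0],[255,3.0,0,0,0],[255,0.5,0,0,0],[255,0,0,0,0]]])

```text
clock: 8.4
position: [0.392, 0.2123, 0.0823]
orientation: [2.834, 1.569, -2.717]
contact_force: [0.1, -0.6, 1.1]
gripper_width: 0.001
```

```bash
python3 -c "
from h import *
plan([.393,.212,.0655])"
```

```text
t=8.40 p=[0.392  0.2123 0.0823] F=[ 0.1 -0.6  1.1] w=0.001 xaxis=[-0.002 -0.001 -1.   ] need cm [ 1.68 -0.09  0.06]
```

Request:
carry_out(steps=[[[255,0.7,0,0,0],[255,0.4,0,0,0],[255,0.3,0,0,0],[255,0.2,0,0,0],[255,0,0,0,0]]])

```text
clock: 8.9
position: [0.3925, 0.213, 0.0675]
orientation: [-0.506, 1.569, 0.227]
contact_force: [1.2, 0.7, 3.4]
gripper_width: -0.002
```

Request:
carry_out(steps=[[[255,0.2,0,0,0],[255,0.1,0,0,0],[255,0,0,0,0]]])

```text
clock: 9.2
position: [0.3926, 0.213, 0.065]
orientation: [-0.5, 1.569, 0.233]
contact_force: [-0.6, -0.7, 8.1]
gripper_width: -0.001
```

```bash
python3 -c "
from h import *
plan([.393,.212,.0655])"
```

```text
t=9.20 p=[0.3926 0.213  0.065 ] F=[-0.6 -0.7  8.1] w=-0.001 xaxis=[ 0.002  0.    -1.   ] need cm [-0.05 -0.1  -0.03]
```

The force is 8 N, above the 4 N spring, and the tip height matches the end of travel, so the button is fully down. Lifting straight up.

Request:
carry_out(steps=[[[255,-1,0,0,0],[255,-2,0,0,0],[255,-4,0,0,0],[255,-4.5,0,0,0],[255,-4.5,0,0,0]]])

```text
clock: 9.7
position: [0.3898, 0.2122, 0.2249]
orientation: [2.64, 1.568, -2.91]
contact_force: [1.2, 1.5, -0.4]
gripper_width: -0.002
```

Request:
carry_out(steps=[[[255,0,0,-4,0],[255,0,0,0,0],[255,0,0,0,0]]])

```text
clock: 10.0
position: [0.3604, 0.1855, 0.2236]
orientation: [2.342, 1.57, 3.074]
contact_force: [0.4, -1.0, 0.2]
gripper_width: -0.008
```

```bash
python3 - <<'E'
from m import *
plan([.393,.212,.2])
s=cap('scene','s10.png'); met(s,0); g,_=blob(s,(45,100,60),(80,255,255),(300,280,345,325)); print('green',g,'was 322.8 301.1',proj(s,[.393,.212,.052]),proj(s,[.393,.212,.046]))
cv2.imwrite('pics/v10.png',cv2.resize(s['pixels'][150:400,150:450],(720,600),interpolation=3)[:,:,::-1])
E
```

```text
t=10.00 p=[0.3604 0.1855 0.2236] F=[ 0.4 -1.   0.2] w=-0.008 xaxis=[-0.001  0.    -1.   ] need cm [ 2.36 -0.21  4.2 ]
S yellow 193 front col [3, 3, 3] paper [271.8 300.1] [ 10   9  29  23 529] expect [271.5 299.9]
green [322.87195122 301.15243902] was 322.8 301.1 [322.76180114 300.19350626] [322.77330687 302.31791931]
```

View pics/v10.png

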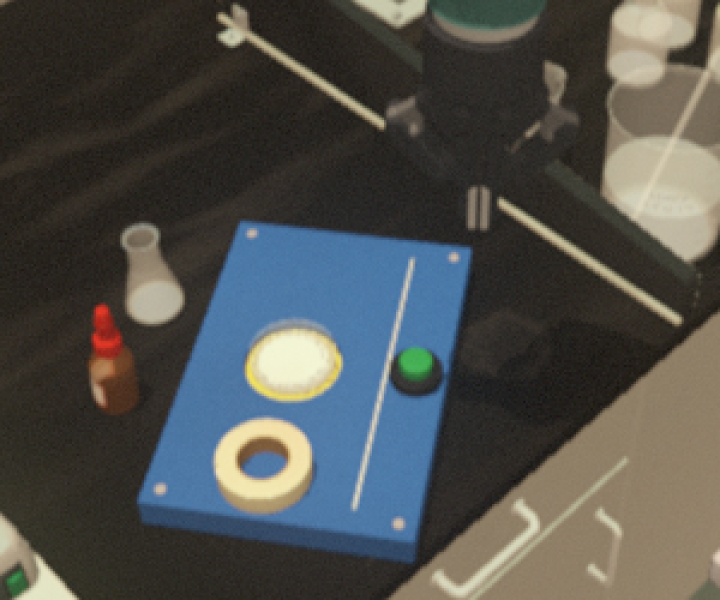

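The dish is flat in the recess at (293,360) and the button is back up at (416,365). The tape (263,465), dropper (112,370) and flask (153,280) are where they were, and the arm is clear.

```bash
python3 -c "
from bench import ticket; print(ticket.sign_off())"
```

```text
the job is handed in; nothing more can be done
None
```

The petri dish is flat in the yellow recess, the lamp button was pressed and has sprung back, and the job is handed in at about 10 s on the clock. `sign_off` gave no verdict.

- **Dish:** I slid it with the half-open fingers, about 4 mm above the deck, and the force stayed within the sensor noise (about 1 N). In the last picture it lies flat, its centre within 1 pixel of the expected spot.
- **Button:** I pressed it to its stop at about 8 N, above the 4 N spring. Its position in the picture afterwards matched the one before the press.
- **Bystanders:** the tape roll, dropper bottle and flask look unmoved in the last picture, and the arm was clear of everything.
- **Failed or disagreeing checks:**
  - The arm blocked the top camera during the push, so the drop was checked from the scene camera only.
  - The dish fell flat about 4 mm later than I had predicted.
  - My automatic yellow-area reading for the top view at the start was wrong, so I read the recess position by eye there. It then agreed with the scene camera to about 2.5 mm.

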